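# Shut and hasp the slide case

### The arm

A 6-joint arm with a two-finger parallel gripper is mounted at the origin on the work surface. World frame = base frame: x ahead of the robot, y to its left, z up, the work surface at z = 0. Lengths are in mm, angles in degrees, forces in N, time in s.
With the tool pointing down it reaches from about 250 to 800 mm from the base axis. Payload 8.5 kg.
Tool frame: the origin (TCP) lies midway between the tips of the shut fingers; the grasp point (between the pads) lies 19 mm behind it (bot.grip_depth is the z of the grasp point in the tool frame, in mm); z points along the fingers, y is the direction in which the jaws open and shut (so a half turn about z gives the same grasp; the last joint's range is limited). The gripper opens to 85 mm and grips with 20 to 120 N. Pads are 22 mm wide; open, the fingers measure 114 mm over their backs; the gripper's body (76 mm by 85 mm) begins 54 mm behind the grasp point. The pads swing forward as they close: fully open they stand 13 mm farther back than shut.
Start: joints at [75.115, 13.648, -0.773, 75.585, 0, 90], TCP at [134.853, 507.34, 231.276] pointing down, gripper open.
Joint ranges: [-152.45, 152.45], [-59.26, 108.67], [-65.41, 83.53], [-104.44, 129.93], [-82.83, 76.93], [-180, 180]. Speed limits (degrees/s): [127.2, 127.2, 159.86, 180, 180, 180].

### API

Orientations are given as a 3x3 rotation matrix whose columns are the frame's x, y, z axes.
In Python, from cell import bot, capture, camera_model, ticket gives the robot as it stands. The module is installed in compiled form; this text tells all that it offers.
- The arm moves only by the shell command python3 -m creep 'ROWS' [OPENING] [FORCE]. ROWS is JSON, a list of rows, each a list of 2 entries, a list of its own where there are three numbers: the shift along the tool's x, y, z in m, then the turn, a rotation vector about the tool's x, y, z in degrees. A call has 1 to 12 rows; each row is the pose to reach, as a shift and turn from the pose commanded when the call began, along the tool's axes at that moment; what a row does not reach only later rows make up. A row lasts 1/12 s, in which the tool goes at most 41.7 mm and 7.16 degrees, less where a joint would pass 70% of its speed; a pose out of reach is approached as far as the arm can. A call with a gripper value outside its range is refused whole. OPENING is the opening, from 0 (shut) to 1 (fully open), set as the call begins (- or left out, the last holds). The fingers move at their own pace and stop on an object; FORCE is the grip in N (left out, the last holds). Time passes only in rows, so rows that repeat a pose let the fingers close. It gives the time, the measured TCP pose, the force and the opening at its end, in the units of the state.
- bot.read_state(): the state, without advancing time (a new reading comes with each control period).
- capture(name): name is "scene" or "top" or "wrist"; returns (picture, depth): 400x640x3 uint8, red, green, blue; 400x640 float32, mm along the optical axis (not along the pixel's ray), 0 where there is no reading.
- camera_model(name): a dict with "intrinsics" (3x3 intrinsics, pixels), "position" and "orientation" of the camera in the world; the wrist camera has in their place "T_tool_cam" (4x4, takes a point from camera to tool coordinates, whose origin is the TCP and whose axes are the flange's). Camera axes: x right, y down, z forward; pixel columns grow to the right and rows downward; lengths in mm; the calibration is good to about 2 mm. The wrist camera is an equidistant fisheye: a pixel r from the principal point sees the ray r / f radians off the axis. A picture is of the moment at which its call begins: read the wrist's pose just before it. camera_model takes no time and is no camera call.
- ticket.sign_off(): hands the job in, once; it reports no verdict.
The state is a dict: "t": time; "joint_pos": joint angles; "joint_velocities": joint speeds; "joint_efforts": joint torques, N m; "ee_pos": TCP position; "tool_rot": TCP orientation; "ft_force": force on the tool from outside, world axes, zero at the start; "torque": the same for the moment, N m; "gripper_width": finger opening in mm.
Only numpy, scipy, OpenCV 4.12 (cv2) and the standard library are available. Lean on these libraries where they do the work, as an engineer would, in place of code of your own. Each camera call takes 0.05 s, during which the arm holds its last target. There are 200 camera calls.

### The job

Get the microscope slide case on the lab stand properly shut: first press its lid down until it clicks fully home, then swing the steel hasp on its front up and over the catch on the lid and press the hasp down until it snaps flat. A firm push of a finger does it; do not lean hard on the case, there is glass inside. Leave the wash bottle, the dish and the hand lens where they are.

Things in the scene. Friction and masses are not known exactly. Their poses are not given: they have to be found in the camera images.
- stand: Aluminium base of a height-adjustable lab stand, 140 mm (x) by 200 mm (y), 20 mm thick, fixed. Origin at the centre of its underside on the bench. The grey slide case (130 by 190 mm, fixed) sits centred and square on the platform above it, front (hasp) at the stand's -x. The case's underside is 28 to 70 mm above the bench, different each time and not in the state: see or feel it.
- lid (a joint): Lid: grey plate 130 x 190 x 10 mm hinged along the top of the case's back wall (axis along stand y at stand x = +65 mm, 60 mm above the case's underside). 0 rad = fully home, top face level, 70 mm above the underside; positive = front raised. Starts sprung ajar at 0.12 to 0.2 and springs back unless pushed through its snap fit (5 to 15 N near the front); then stays below 0.01.
- hasp (a joint): Hasp: flat steel strap 4 mm thick, 30 mm wide, reaching 80 mm from its hinge on the case's front wall (level axis along stand y at stand x = -71 mm, 73 mm above the case's underside). 0 rad = shut flat, underside 1 mm above the lid; 1.57 = straight up; more = leaning out over the front, stop at 2.45. Stays where left (0.06 Nm). Resting unsnapped on the catch: about 0.25.
- under_catch (a point): Point on the stand base's upper face straight below the catch (stand x = -35 mm, y = 0). The catch stands on the lid's mid line: a steel post 10 by 12 mm, 16 mm above the lid's top face, a sprung nose on its +x side. The hasp's window (29 to 47 mm from its hinge, 16 mm wide) goes over it; the nose snaps over the solid tab (47 to 80 mm): press the tab, 5 to 15 N.
- wash_bottle: Bystander: white wash bottle with a blue cap, 60 mm diameter, 150 mm high, standing loose beside or behind the case. Origin at the centre of its underside.
- dish: Bystander: lidded glass dish, 94 mm diameter, 20 mm high, loose. Origin at the centre of its underside.
- lens: Bystander: yellow hand lens lying flat, 120 mm long, 62 mm wide, 12 mm high, loose, handle to its -x. Origin on its underside where rim and handle meet.

How it is judged (in metres and radians):
On the way, in this order (a step that is already met when the one before it is completed fails the run):
1. the lid is pressed fully home (joint under 0.02 rad) while the hasp is still off it (over 0.6 rad) (value of joint lid below 0.02 rad and value of joint hasp above 0.6 rad), for 0.2 s.
2. the hasp lies flat over the catch (joint under 0.07 rad) with the lid home (value of joint hasp below 0.07 rad and value of joint lid below 0.02 rad), for 0.2 s.
At the end, for the whole second after the job is handed in: The lid is home (joint lid under 0.02 rad) and the hasp is snapped flat over the catch (joint hasp under 0.07 rad), and both stay so when let go (all of step 2); the robot touches nothing.
It fails at once if the fingers press on anything with more than 50 N (contact force between the fingers and anything else above 50 N).
It fails at once if a bystander is shifted by more than 30 mm (distance of any of wash_bottle, dish, lens from where it was at the start of the episode above 0.03 m).
It fails at once if the wash bottle is tipped over (angle between wash_bottle's own z axis and vertical above 0.5 rad).
It also fails if it takes over 43 s, if anything falls off the work surface, if the arm or the gripper's body presses on something with over 40 N, if the wrist force passes 120 N, or if a joint passes its speed limit or range.

## Working session

There is one attempt and no reset: what is moved stays moved. The work goes in short steps, Python scripts to look and compute and a shell command to move; the robot and the scene stay as the last step left them, time stands still between calls to the robot, and variables do not carry over. Pictures are saved under pics/ and viewed, about 8 in all and at most 12, crops included, and the job is handed in when it is done.

```bash
mkdir -p pics
cat > h.py <<'E'
import numpy as np,cv2
from cell import bot,capture,camera_model,ticket
def pts(name):
    im,d=capture(name);m=camera_model(name);K=np.array(m["intrinsics"]);R=np.array(m["orientation"]);p=np.array(m["position"])
    v,u=np.mgrid[:d.shape[0],:d.shape[1]]
    c=np.stack([(u-K[0,2])/K[0,0]*d,(v-K[1,2])/K[1,1]*d,d],-1)
    return im,d,c@R.T+p
def save(n,im): cv2.imwrite('pics/'+n,cv2.cvtColor(im,cv2.COLOR_RGB2BGR))
E
python3 - <<'E'
from h import *
for n in("scene","top"):
    im,d,P=pts(n);save(n+'1.png',im);np.savez(n+'1.npz',im=im,d=d,P=P);m=camera_model(n);print(n,m["position"],np.round(m["orientation"],2).tolist())
s=bot.read_state();print(s)
E
```

```text
scene [1141.71222493 -306.86791553  641.72694969] [[0.67, 0.49, -0.56], [0.75, -0.44, 0.5], [-0.01, -0.75, -0.66]]
top [ 575.9783579    79.11484924 1197.0674697 ] [[-0.03, -1.0, 0.08], [-1.0, 0.03, 0.0], [-0.0, -0.08, -1.0]]
{'t': 0.1, 'joint_pos': array([ 7.51148872e+01,  1.36799367e+01, -8.10796094e-01,  7.55865971e+01,
       -2.34828419e-04,  8.99987756e+01]), 'joint_velocities': array([ 0.01218796, -0.05198473,  0.09348906, -0.07332686,  0.01308854,
        0.04663934]), 'joint_efforts': array([ 3.96291280e-04, -5.39720142e+01,  3.46998632e+01,  1.34889042e-02,
        2.88330716e-05,  1.91499970e-05]), 'ee_pos': array([134.76686104, 507.01633324, 230.72874761]), 'tool_rot': array([[-9.66448348e-01,  2.56860804e-01, -3.42742245e-04],
       [ 2.56861032e-01,  9.66447467e-01, -1.30542322e-03],
       [-4.06968322e-06, -1.34966124e-03, -9.99999089e-01]]), 'ft_force': array([ 0.76252984,  0.42225808, -0.24846982]), 'torque': array([-0.01643   ,  0.00257849,  0.0143917 ]), 'gripper_width': 85.52168405710262}
```

View pics/scene1.png

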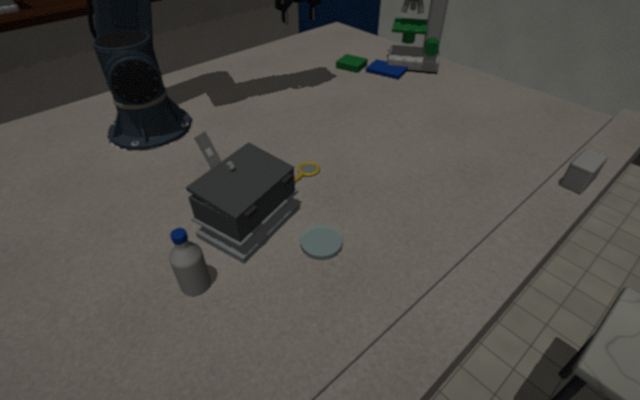

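View pics/top1.png

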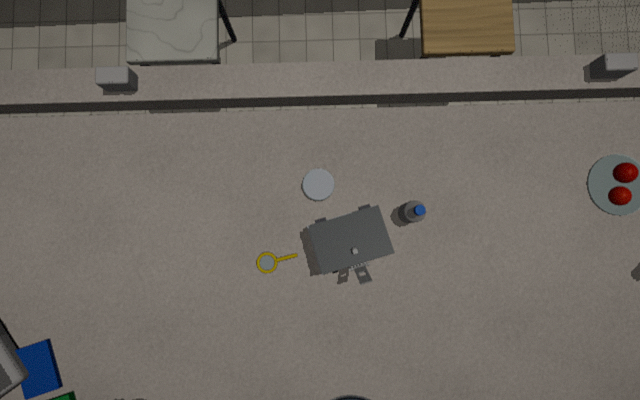

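The scene view shows the case with its lid ajar and the hasp leaning out towards the robot. In the top view the lid is at about (350,240), the catch at (354,251), the hasp at (357,272), the bottle at (413,212), the dish at (318,184) and the lens at (270,262). Next I fit the lid.

Run:
```python
from h import *
z=np.load('top1.npz');P=z['P'];d=z['d'];im=z['im']
sub=np.zeros(d.shape,bool);sub[200:290,295:400]=1
print('bench z',np.median(P[300:340,200:300,2]))
M=sub&(d>0)&(P[...,2]>80)&(P[...,2]<175)
Q=P[M]
# ransac plane
rng=np.random.default_rng(0);best=None
for _ in range(500):
    a=Q[rng.choice(len(Q),3,False)];n=np.cross(a[1]-a[0],a[2]-a[0]);L=np.linalg.norm(n)
    if L<100:continue
    n/=L;c=np.abs((Q-a[0])@n)<2
    if best is None or c.sum()>best.sum():best=c
L=Q[best];c0=L.mean(0);n=np.linalg.svd(L-c0)[2][2];n*=np.sign(n[2])
print('lid n',n,'tilt',np.arccos(n[2]),'N',len(L),'azimuth',np.degrees(np.arctan2(n[1],n[0])),'c',c0, 'zrange',L[:,2].min(),L[:,2].max())
r=cv2.minAreaRect(L[:,:2].astype(np.float32));print('rect',r,cv2.boxPoints(r).round().tolist())
v,u=np.nonzero(M);H=Q[~best]
hd=(Q-c0)@n
for lo,hi in((3,9),(9,25),(25,90)):
    s=(hd>lo)&(hd<hi);print(lo,s.sum(),Q[s].mean(0),Q[s].min(0),Q[s].max(0))
for nm in('top','scene'):
    z=np.load(nm+'1.npz');P=z['P']
    x=P[...,0];y=P[...,1];zz=P[...,2]
    hs=(zz>100)&(x<c0[0]-35)&(x>c0[0]-160)&(abs(y-c0[1])<90);print(nm,hs.sum());
    A=P[hs]; 
    if len(A):print(A[np.argsort(A[:,2])][::max(1,len(A)//25)].round(0).tolist())
P=np.load('top1.npz')['P']
print('bottle',P[212,413],'dish',P[184,318],'lens',P[262,258:298:8].round().tolist())
cv2.imwrite('pics/crop.png',cv2.resize(cv2.cvtColor(im[160:300,240:440],cv2.COLOR_RGB2BGR),None,fx=4,fy=4,interpolation=3))
```

```text
bench z -0.7628177032877375
lid n [0.13170856 0.03548928 0.990653  ] tilt 0.1368327270595448 N 2608 azimuth 15.080366088763302 c [562.89038044  -6.38785924 138.78994441] zrange 128.1782404611697 150.5468994290336
rect ((556.70751953125, -7.2579193115234375), (144.39500427246094, 190.04530334472656), 15.016997337341309) [[462.0, 66.0], [512.0, -118.0], [651.0, -80.0], [602.0, 103.0]]
3 246 [548.19300237  -3.59845731 144.81899165] [ 479.75888641 -112.4079046   133.58502499] [640.52469758  95.29243958 158.96229188]
9 56 [512.73893502 -18.92282555 161.47768024] [472.51791657 -41.25895348 152.51699234] [542.7901803   -6.78073064 174.87843243]<stdin>:20: RuntimeWarning: Mean of empty slice.
  ret = um.true_divide(
Traceback (most recent call last):
ValueError: zero-size array to reduction operation minimum which has no identity
```

Run:
```python
from h import *
a=np.radians(15.05);ex=np.array([np.cos(a),np.sin(a)]);ey=np.array([-ex[1],ex[0]])
n=np.array([.1317,.0355,.99065]);c0=np.array([562.89,-6.39,138.79])
for nm in('top','scene'):
    z=np.load(nm+'1.npz');P=z['P'];im=z['im']
    ok=(np.hypot(P[...,0]-562,P[...,1]+6)<190)&(P[...,2]>10)&(z['d']>0)
    hd=(P-c0)@n
    L=P[ok&(abs(hd)<2.5)];X=L[:,:2]@ex;Y=L[:,:2]@ey
    print(nm,len(L),'X pct',np.percentile(X,[.2,1,2,3,5,50,95,97,98,99,99.8]).round(1),'Y',np.percentile(Y,[.2,1,2,50,98,99,99.8]).round(1), 'z mean',L[:,2].mean())
    for b in (-80,-60,60,80):
        yc=(Y.min()+Y.max())/2; s=abs(Y-yc-b)<8; print('  strip',b,X[s].min().round(1),X[s].max().round(1))
    x=P[...,:2]@ex;y=P[...,:2]@ey
    xc=c0[:2]@ex;yc=c0[:2]@ey
    s=ok&(x<xc-64)&(P[...,2]>100)&(abs(y-yc)<30)
    A=np.c_[x[s]-xc,y[s]-yc,P[s][:,2]];print('hasp',len(A),A[np.argsort(A[:,2])][::max(1,len(A)//20)].round(0).tolist())
    s=ok&(hd>8)&(x>xc-62)&(x<xc)&(abs(y-yc)<40);A=np.c_[x[s]-xc,y[s]-yc,P[s][:,2]];print('catch',len(A),A.mean(0).round(1),A.min(0).round(),A.max(0).round())
    print('xc,yc',xc,yc)
z=np.load('top1.npz');P=z['P'];im=z['im']
print('bottle',P[212,413],P[211,418],'dish',P[184,318],'lens',P[262,258:298:8].round().tolist())
cv2.imwrite('pics/crop.png',cv2.resize(cv2.cvtColor(im[160:300,240:440],cv2.COLOR_RGB2BGR),None,fx=4,fy=4,interpolation=3))
```

```text
top 3060 X pct [464.6 479.7 481.  482.2 484.7 541.7 601.6 604.3 605.5 606.7 607.9] Y [-246.2 -244.8 -242.8 -153.   -61.2  -59.   -57.3] z mean 138.69343949272715Traceback (most recent call last):
  File "<stdin>", line 11, in <module>
    return umr_minimum(a, axis, None, out, keepdims, initial, where)
ValueError: zero-size array to reduction operation minimum which has no identity
```

Run:
```python
from h import *
a=np.radians(15.05);ex=np.array([np.cos(a),np.sin(a)]);ey=np.array([-ex[1],ex[0]])
n=np.array([.1317,.0355,.99065]);c0=np.array([562.89,-6.39,138.79]);xc,yc=543,-152
for nm in('top','scene'):
    z=np.load(nm+'1.npz');P=z['P'];im=z['im']
    x=P[...,:2]@ex-xc;y=P[...,:2]@ey-yc
    ok=(abs(x)<190)&(abs(y)<120)&(P[...,2]>10)&(z['d']>0)
    hd=(P-c0)@n
    s=ok&(abs(hd)<3)&(abs(abs(y)-65)<20)&(abs(x)<90)
    print(nm,s.sum(),'X',x[s].min(),x[s].max(),'Y',np.percentile(y[ok&(abs(hd)<3)&(abs(x)<50)],[.2,99.8]),'off',np.median(hd[s]))
    def show(t,s):
        A=np.c_[x[s],y[s],P[s][:,2]];print(t,len(A))
        if len(A):print(A.mean(0).round(1),A.min(0).round(),A.max(0).round(),A[np.argsort(A[:,2])][::max(1,len(A)//16)].round(0).tolist())
    show('hasp',ok&(x<-68)&(P[...,2]>100)&(abs(y)<30))
    show('catch',ok&(hd>8)&(x>-60)&(x<-10)&(abs(y)<30))
z=np.load('top1.npz');P=z['P'];im=z['im']
print('bottle',P[212,413],P[211,418],'dish',P[184,318],'lens',P[262,258:298:8].round().tolist())
cv2.imwrite('pics/crop.png',cv2.resize(cv2.cvtColor(im[160:300,240:440],cv2.COLOR_RGB2BGR),None,fx=4,fy=4,interpolation=3))
```

```text
top 1406 X -64.34659724238463 73.96279624631131 Y [-94.10710372  94.90533379] off -0.13701371371489457
hasp 267
[-8.650e+01  1.000e-01  1.664e+02] [-108.  -27.  127.] [-68.  28. 210.] [[-72.0, 15.0, 127.0], [-73.0, -0.0, 133.0], [-73.0, 24.0, 135.0], [-73.0, -18.0, 137.0], [-73.0, -12.0, 140.0], [-77.0, 2.0, 144.0], [-78.0, 14.0, 151.0], [-80.0, -3.0, 156.0], [-82.0, 5.0, 160.0], [-88.0, -9.0, 172.0], [-98.0, 15.0, 178.0], [-96.0, -13.0, 182.0], [-96.0, 8.0, 189.0], [-99.0, -13.0, 193.0], [-101.0, -14.0, 199.0], [-104.0, -8.0, 203.0], [-104.0, -0.0, 206.0]]
catch 33
[-29.1   0.7 158. ] [-38.  -5. 153.] [-21.   6. 163.] [[-28.0, 6.0, 153.0], [-23.0, 5.0, 155.0], [-23.0, -3.0, 156.0], [-28.0, -4.0, 156.0], [-38.0, -1.0, 156.0], [-24.0, 3.0, 157.0], [-21.0, 2.0, 157.0], [-31.0, 5.0, 157.0], [-33.0, -4.0, 158.0], [-22.0, -0.0, 158.0], [-28.0, 5.0, 159.0], [-25.0, -2.0, 160.0], [-27.0, 1.0, 160.0], [-33.0, 6.0, 160.0], [-37.0, 2.0, 161.0], [-29.0, -0.0, 162.0], [-35.0, -1.0, 163.0]]
scene 1700 X -65.3231655099741 75.62187217886401 Y [-94.81282881  95.71504165] off 0.9456203511642187
hasp 
[... 490 characters left out ...]
[-20.   7. 162.] [[-21.0, 2.0, 151.0], [-23.0, -5.0, 152.0], [-29.0, -5.0, 152.0], [-23.0, 5.0, 154.0], [-37.0, -5.0, 154.0], [-30.0, -6.0, 155.0], [-24.0, -3.0, 156.0], [-27.0, -6.0, 157.0], [-24.0, 3.0, 157.0], [-29.0, 3.0, 158.0], [-29.0, -6.0, 158.0], [-25.0, -4.0, 159.0], [-29.0, 0.0, 159.0], [-37.0, 3.0, 160.0], [-31.0, -7.0, 160.0], [-31.0, 5.0, 161.0], [-32.0, 4.0, 161.0], [-32.0, 0.0, 161.0], [-36.0, 5.0, 161.0], [-33.0, 2.0, 162.0]]
bottle [ 628.30837005 -172.51307405  116.17199119] [ 628.96127449 -177.85927844  148.142247  ] dish [721.03177962  73.34951829  15.7842277 ] lens [[503.0, 251.0, 6.0], [502.0, 228.0, 7.0], [501.0, 205.0, 3.0], [500.0, 183.0, -4.0], [499.0, 160.0, -4.0]]
```

View pics/crop.png

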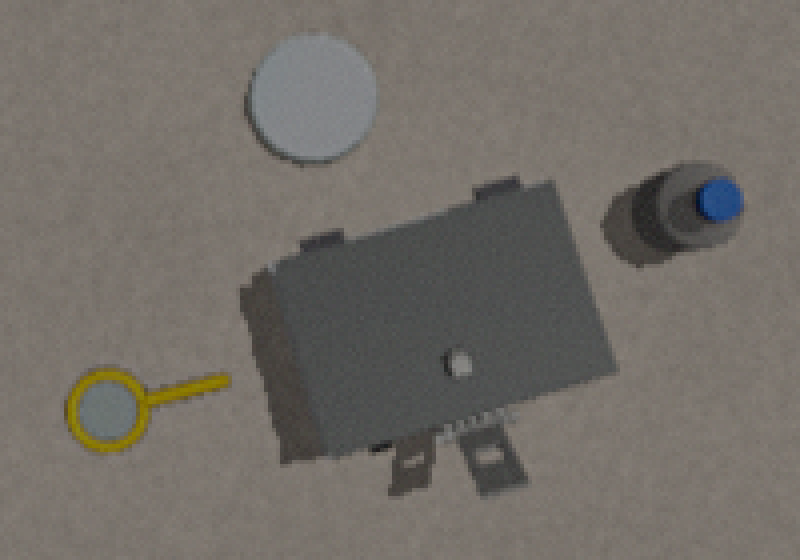

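The crop shows the catch at crop (458,363), the hasp at (490,460) with its shadow at (410,460), and the bottle clear to the right.

- **Stand:** yaw 15.05°, centre at about 541·ex − 152·ey.
- **Case:** underside at about 60 mm, so the shut lid top is at about z = 130.
- **Hasp:** angle about 2.0 rad.

The next move goes above the lid at stand (−35, +65) with the fingers shut.

```bash
R='[[-0.482,-0.348,0],[0,0,-30]]'; python3 -m creep '[[[-0.482,-0.348,0],[0,0,-30]],[[-0.482,-0.348,0],[0,0,-30]],[[-0.482,-0.348,0],[0,0,-30]],[[-0.482,-0.348,0],[0,0,-30]],[[-0.482,-0.348,0],[0,0,-30]],[[-0.482,-0.348,0],[0,0,-30]],[[-0.482,-0.348,0],[0,0,-30]],[[-0.482,-0.348,0],[0,0,-30]],[[-0.482,-0.348,0],[0,0,-30]],[[-0.482,-0.348,0],[0,0,-30]],[[-0.482,-0.348,0],[0,0,-30]],[[-0.482,-0.348,0],[0,0,-30]]]' 0 40
```

```text
t: 1.1
ee_pos: [443.2, 129.5, 231.3]
tool_rot: [[-0.965, -0.261, -0.0], [-0.261, 0.965, -0.0], [0.0, -0.0, -1.0]]
ft_force: [1.8, 1.1, 0.9]
gripper_width: 0.3
```

```bash
python3 -m creep '[[[-0.019,-0.043,0],[0,0,0]],[[-0.039,-0.086,0],[0,0,0]],[[-0.039,-0.086,0.03],[0,0,0]],[[-0.039,-0.086,0.05],[0,0,0]],[[-0.039,-0.086,0.07],[0,0,0]],[[-0.039,-0.086,0.07],[0,0,0]],[[-0.039,-0.086,0.07],[0,0,0]],[[-0.039,-0.086,0.07],[0,0,0]]]'
```

```text
t: 1.77
ee_pos: [502.9, 58.9, 162.3]
tool_rot: [[-0.965, -0.261, 0.001], [-0.261, 0.965, -0.0], [-0.001, -0.0, -1.0]]
ft_force: [1.1, 0.5, -0.3]
gripper_width: -0.1
```

```bash
python3 -m creep '[[[0,-0.010,0.007],[0,0,0]],[[0,-0.010,0.014],[0,0,0]],[[0,-0.010,0.017],[0,0,0]],[[0,-0.010,0.019],[0,0,0]],[[0,-0.010,0.021],[0,0,0]],[[0,-0.010,0.023],[0,0,0]],[[0,-0.010,0.025],[0,0,0]],[[0,-0.010,0.027],[0,0,0]],[[0,-0.010,0.028],[0,0,0]],[[0,-0.010,0.029],[0,0,0]],[[0,-0.010,0.030],[0,0,0]],[[0,-0.010,0.030],[0,0,0]]]'
```

```text
t: 2.77
ee_pos: [505.1, 49.1, 131.2]
tool_rot: [[-0.965, -0.261, -0.0], [-0.261, 0.965, 0.0], [0.0, 0.0, -1.0]]
ft_force: [-1.5, -0.6, 2.0]
gripper_width: 0.1
```

```bash
python3 -m creep '[[[0,0,0.0005],[0,0,0]],[[0,0,0.001],[0,0,0]],[[0,0,0.0015],[0,0,0]],[[0,0,0.002],[0,0,0]],[[0,0,0.002],[0,0,0]],[[0,0,0.002],[0,0,0]]]'
```

```text
t: 3.27
ee_pos: [505.2, 49.1, 130.5]
tool_rot: [[-0.965, -0.261, 0.001], [-0.261, 0.965, 0.0], [-0.001, -0.0, -1.0]]
ft_force: [-6.6, -0.7, 15.9]
gripper_width: -0.1
```

```bash
python3 -m creep '[[[0,0,0.0005],[0,0,0]],[[0,0,0.001],[0,0,0]],[[0,0,0.001],[0,0,0]],[[0,0,0.001],[0,0,0]]]'
```

```text
t: 3.6
ee_pos: [505.3, 49.2, 130.4]
tool_rot: [[-0.965, -0.261, 0.002], [-0.261, 0.965, 0.0], [-0.002, -0.0, -1.0]]
ft_force: [-9.1, -1.2, 25.4]
gripper_width: -0.1
```

```bash
python3 -m creep '[[[0,0,-0.005],[0,0,0]],[[0,0,-0.04],[0,0,0]],[[0,0,-0.08],[0,0,0]],[[0,0.04,-0.1],[0,0,0]],[[0,0.08,-0.1],[0,0,0]],[[0,0.1,-0.1],[0,0,0]],[[0,0.1,-0.1],[0,0,0]]]'
cat > chk.py <<'E'
from h import *
a=np.radians(15.05);ex=np.array([np.cos(a),np.sin(a)]);ey=np.array([-ex[1],ex[0]]);xc,yc=541,-152
def run(nm):
    im,d,P=pts(nm);x=P[...,:2]@ex-xc;y=P[...,:2]@ey-yc;z=P[...,2]
    s=(abs(x)<55)&(y>-85)&(y<85)&(abs(y)>22)&(z>120)&(z<155)&(d>0)
    A=np.c_[x[s],y[s],np.ones(s.sum())];w=np.linalg.lstsq(A,z[s],rcond=None)[0];r=z[s]-A@w;k=abs(r)<3
    w=np.linalg.lstsq(A[k],z[s][k],rcond=None)[0];print(nm,'lid slope x,y, z0',w.round(4),k.sum())
    s=(x<-66)&(x>-130)&(abs(y)<18)&(z>135)&(z<220)&(d>0);print('hasp n',s.sum())
    if s.sum()>20:
        q=np.c_[x[s],z[s]];c=q.mean(0);v=np.linalg.svd(q-c)[2][0];v*=np.sign(v[1]);print(' angle',np.arctan2(v[1],v[0]),'mean',c,'top z',np.percentile(z[s],99),'x at top',x[s][z[s]>np.percentile(z[s],92)].mean(),'y',y[s].min(),y[s].max())
    s=(x>-60)&(x<-10)&(abs(y)<12)&(z>140)&(z<175)&(d>0)
    if s.sum(): print(' catch',s.sum(),x[s].mean(),y[s].mean(),z[s].max())
    return im
if __name__=='__main__':
    for n in('top','scene'): run(n)
    s=bot.read_state();e=s['ee_pos'];print('tcp stand',e[:2]@ex-xc,e[:2]@ey-yc,e[2],'J',s['joint_pos'].round(),s['ft_force'].round(1))
E
python3 chk.py
```

```text
t: 4.18
ee_pos: [478.7, 149.0, 228.9]
tool_rot: [[-0.965, -0.264, 0.001], [-0.264, 0.965, 0.002], [-0.002, 0.001, -1.0]]
ft_force: [0.1, 0.3, 0.2]
gripper_width: -0.4
top lid slope x,y, z0 [-8.20000e-03  2.80000e-03  1.29893e+02] 1844
hasp n 224
 angle 2.0162796034316046 mean [-87.48843665 172.81854502] top z 206.43716508857028 x at top -103.53607676022774 y -17.623832627525246 16.11562856730265
 catch 34 -30.985539222984606 0.519188064862802 150.32214109454435
scene lid slope x,y, z0 [-7.400000e-03  6.000000e-04  1.310779e+02] 1986
hasp n 465
 angle 2.008872212763629 mean [-86.58599607 171.50307883] top z 206.38102302966564 x at top -102.04072627508044 y -16.37061982137749 17.528090361970783
 catch 49 -30.675618080202973 -0.98089415411867 148.33303677609734
tcp stand -40.28699999747579 168.92400551742747 228.2873665966439 J [17. 11. -4. 74. -0.  2.] [-0.1 -0.2  0.4]
```

The lid is home: slope about 0.008 against 0.137 before, and it stays there with nothing pressing. The hasp is at 2.01 rad. Now I go round to its front side.

```bash
python3 -m creep '[[[0.04,0,0],[0,0,0]],[[0.08,0,0],[0,0,0]],[[0.1,-0.03,0],[0,0,0]],[[0.1,-0.07,0],[0,0,0]],[[0.1,-0.11,0],[0,0,0]],[[0.1,-0.15,0],[0,0,0]],[[0.1,-0.169,0.02],[0,0,0]],[[0.1,-0.169,0.044],[0,0,0]],[[0.1,-0.169,0.044],[0,0,0]],[[0.1,-0.169,0.044],[0,0,0]]]'
python3 - <<'E'
from chk import *
s=bot.read_state();e=s['ee_pos'];print('tcp stand',e[:2]@ex-xc,e[:2]@ey-yc,e[2])
E
```

```text
t: 5.12
ee_pos: [425.6, -44.5, 183.7]
tool_rot: [[-0.966, -0.259, -0.003], [-0.259, 0.966, 0.0], [0.003, 0.001, -1.0]]
ft_force: [0.1, -0.1, 0.6]
gripper_width: -0.1
tcp stand -141.51986945995372 -1.4470832519018302 183.7360841844286
```

```bash
python3 -m creep '[[[-0.015,0.0015,0],[0,0,0]],[[-0.028,0.0015,0],[0,0,0]],[[-0.034,0.0015,0],[0,0,0]],[[-0.041,0.0015,0],[0,0,0]],[[-0.048,0.0015,0],[0,0,0]],[[-0.055,0.0015,0],[0,0,0]],[[-0.062,0.0015,0],[0,0,0]],[[-0.069,0.0015,0],[0,0,0]],[[-0.076,0.0015,0],[0,0,0]],[[-0.082,0.0015,0],[0,0,0]],[[-0.088,0.0015,0],[0,0,0]],[[-0.088,0.0015,0],[0,0,0]]]'
python3 - <<'E'
from chk import *
s=bot.read_state();e=s['ee_pos'];print('tcp stand',e[:2]@ex-xc,e[:2]@ey-yc,e[2])
save('scene2.png',cv2.resize(capture('scene')[0][110:230,150:310],None,fx=4,fy=4,interpolation=3))
E
```

```text
t: 6.12
ee_pos: [512.6, -19.0, 184.3]
tool_rot: [[-0.965, -0.261, 0.001], [-0.261, 0.965, 0.0], [-0.001, -0.0, -1.0]]
ft_force: [-0.0, -0.1, 0.3]
gripper_width: 0.3
tcp stand -50.886974647014995 0.5274241462552425 184.25593297182493
```

View pics/scene2.png

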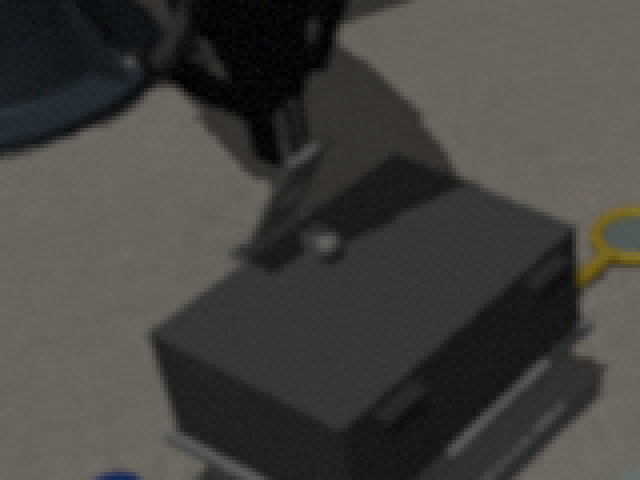

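The picture shows the hasp (crop (285,200)) tilted in over the lid with the finger behind it, and the catch clear at (322,242). I carry on over the arc.

```bash
python3 -m creep '[[[-0.005,0,0.004],[0,0,0]],[[-0.010,0,0.008],[0,0,0]],[[-0.015,0,0.013],[0,0,0]],[[-0.020,0,0.017],[0,0,0]],[[-0.025,0,0.020],[0,0,0]],[[-0.030,0,0.023],[0,0,0]],[[-0.035,0,0.025],[0,0,0]],[[-0.040,0,0.027],[0,0,0]],[[-0.045,0,0.027],[0,0,0]],[[-0.045,0,0.029],[0,0,0]],[[-0.045,0,0.031],[0,0,0]],[[-0.045,0,0.031],[0,0,0]]]'
python3 - <<'E'
from chk import *
s=bot.read_state();e=s['ee_pos'];print('tcp stand',e[:2]@ex-xc,e[:2]@ey-yc,e[2])
save('scene3.png',cv2.resize(capture('scene')[0][110:230,150:310],None,fx=4,fy=4,interpolation=3))
E
```

```text
t: 7.17
ee_pos: [556.0, -7.3, 153.9]
tool_rot: [[-0.965, -0.261, 0.003], [-0.261, 0.965, 0.0], [-0.003, -0.0, -1.0]]
ft_force: [2.0, 0.5, 2.9]
gripper_width: -0.1
tcp stand -5.987102323881231 0.5726554830107773 153.94365645987804
```

View pics/scene3.png

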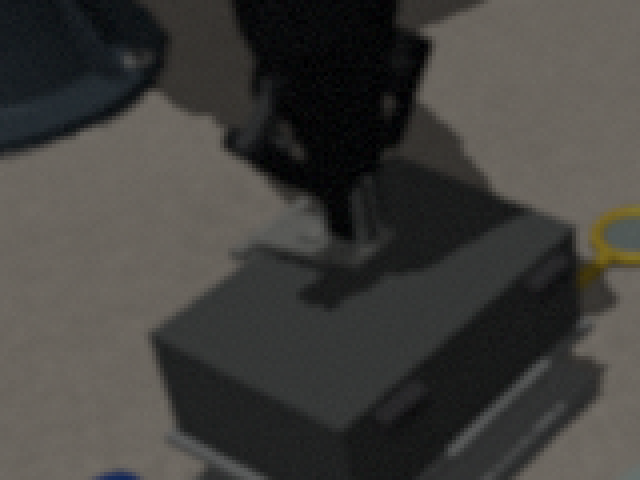

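The hasp now lies over the catch, with the finger on its tab at crop (355,240). I press.

```bash
python3 -m creep '[[[0,0,0.0015],[0,0,0]],[[0,0,0.003],[0,0,0]],[[0,0,0.0045],[0,0,0]],[[0,0,0.006],[0,0,0]],[[0,0,0.0075],[0,0,0]],[[0,0,0.009],[0,0,0]],[[0,0,0.0105],[0,0,0]],[[0,0,0.012],[0,0,0]],[[0,0,0.013],[0,0,0]],[[0,0,0.014],[0,0,0]],[[0,0,0.015],[0,0,0]],[[0,0,0.015],[0,0,0]]]'
```

```text
t: 8.22
ee_pos: [554.1, -7.6, 137.8]
tool_rot: [[-0.965, -0.261, -0.001], [-0.261, 0.965, -0.0], [0.001, 0.0, -1.0]]
ft_force: [-0.8, -0.4, -0.1]
gripper_width: -0.3
```

```bash
python3 -m creep '[[[0,0,0.0005],[0,0,0]],[[0,0,0.001],[0,0,0]],[[0,0,0.0015],[0,0,0]],[[0,0,0.002],[0,0,0]],[[0,0,0.0025],[0,0,0]],[[0,0,0.003],[0,0,0]],[[0,0,0.003],[0,0,0]]]'
```

```text
t: 8.8
ee_pos: [554.6, -7.5, 135.7]
tool_rot: [[-0.965, -0.261, 0.0], [-0.261, 0.965, -0.0], [-0.0, -0.0, -1.0]]
ft_force: [-1.1, 0.1, 4.7]
gripper_width: -0.0
```

```bash
python3 -m creep '[[[0,0,0.0005],[0,0,0]],[[0,0,0.001],[0,0,0]],[[0,0,0.0015],[0,0,0]],[[0,0,0.0015],[0,0,0]],[[0,0,0.0015],[0,0,0]]]'
```

```text
t: 9.22
ee_pos: [554.7, -7.6, 135.6]
tool_rot: [[-0.965, -0.261, 0.002], [-0.261, 0.965, -0.0], [-0.001, -0.001, -1.0]]
ft_force: [-4.9, -0.1, 17.4]
gripper_width: -0.1
```

The hasp stopped hard at z = 135.6, against about 135.4 expected when flat, with 17 N. I retreat straight up, then aside, and check.

```bash
python3 -m creep '[[[0,0,-0.005],[0,0,0]],[[0,0,-0.04],[0,0,0]],[[0,0,-0.08],[0,0,0]],[[0,0,-0.11],[0,0,0]],[[0,0.04,-0.11],[0,0,0]],[[0,0.08,-0.11],[0,0,0]],[[0,0.12,-0.11],[0,0,0]],[[0,0.16,-0.11],[0,0,0]],[[0,0.2,-0.11],[0,0,0]],[[0,0.2,-0.11],[0,0,0]],[[0,0.2,-0.11],[0,0,0]]]'; python3 chk.py
python3 - <<'E'
from chk import *
for nm in('top','scene'):
    im,d,P=pts(nm);x=P[...,:2]@ex-xc;y=P[...,:2]@ey-yc;z=P[...,2]
    for nme,s in(('tab',(x>-18)&(x<5)&(abs(y)<12)),('near',(x>-65)&(x<-50)&(abs(y)<12)),('lid beside',(x>-65)&(x<5)&(abs(y)>25)&(abs(y)<40))):
        s&=(z>100)&(d>0);print(nm,nme,s.sum(),np.median(z[s]).round(1))
    if nm=='scene':save('scene4.png',cv2.resize(im[110:310,130:360],None,fx=3,fy=3,interpolation=3))
    else:
        print('bottle',P[212,413],P[211,418],'dish',P[184,318],'lens',P[262,258:298:8].round().tolist())
E
```

```text
t: 10.13
ee_pos: [501.9, 187.5, 243.8]
tool_rot: [[-0.964, -0.265, 0.0], [-0.265, 0.964, -0.0], [0.0, -0.0, -1.0]]
ft_force: [-0.0, -0.4, 0.7]
gripper_width: 0.0
top lid slope x,y, z0 [-6.600000e-03 -4.000000e-04  1.298774e+02] 1863
hasp n 28
 angle 3.1168844339437554 mean [-70.17261687 136.90500773] top z 139.02265349656693 x at top -70.57900567452577 y -16.56963249504264 14.753670423823223
 catch 34 -30.99706125805304 0.35195185646734933 150.4402012991302
scene lid slope x,y, z0 [-7.900000e-03 -1.000000e-04  1.310887e+02] 1995
hasp n 35
 angle 3.13046211820154 mean [-69.64795173 137.01578812] top z 139.04569749018492 x at top -70.21747914925027 y -17.74704832794663 17.020839651336587
 catch 49 -30.149886835017533 -1.1678486442158071 148.8032817038839
tcp stand -7.551352660692032 200.44085910369185 243.74954552676667 J [20. 14.  2. 78. -0.  5.] [0.2 0.7 0.8]
top tab 83 134.5
top near 55 133.9
top lid beside 319 130.0
bottle [ 628.10847007 -171.55185856  120.30099826] [ 629.04063193 -178.24417251  146.57117409] dish [720.88988944  73.3551579   16.93975019] lens [[547.0, 147.0, 723.0], [544.0, 142.0, 691.0], [530.0, 157.0, 464.0], [523.0, 152.0, 354.0], [521.0, 137.0, 336.0]]
scene tab 77 136.0
scene near 45 135.7
scene lid beside 277 131.3
```

View pics/scene4.png

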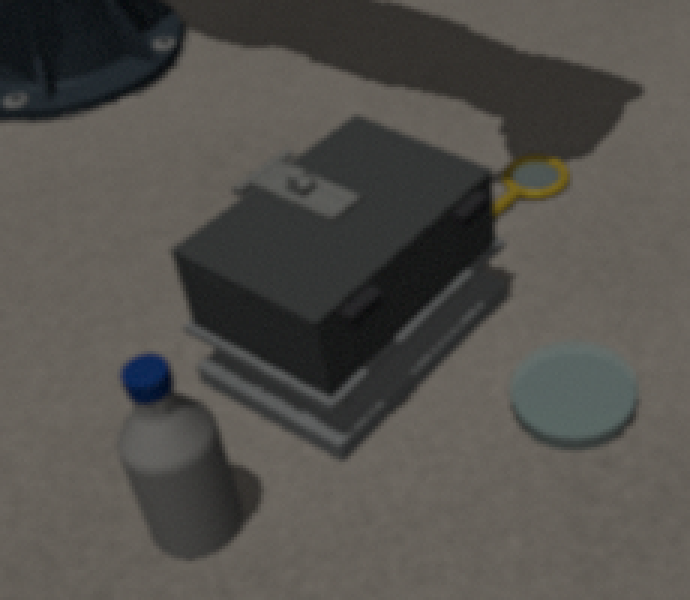

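The strap (crop (310,190)) lies flat with the catch through its window, 4.6 mm above the lid and level along its length. The bystanders have not moved, and I hand the job in.

```bash
python3 -c "
from cell import ticket
print(ticket.sign_off())"
```

```text
the job is handed in; nothing more can be done
None
```

The slide case is shut and the job is handed in, at about 10 s of robot time. I pressed the lid home with the shut fingers, swung the hasp up and over the catch, and pressed its tab flat. The sign-off gives no verdict.

- **Lid:** It took up to about 25 N. With nothing touching it, its slope stayed at about 0.008 rad, against 0.137 before. Part of the 0.008 may be calibration error.
- **Hasp:** It stopped hard at z = 135.6 mm under 17 N; flat was expected at about 135.4 mm. After I let go, the strap lay level, about 4.6 mm above the lid (5 mm expected). I saw no force spike when it snapped, so I judge it snapped from this geometry and the last picture.
- **Bystanders:** The depth readings of the bottle and dish matched those at the start. The arm hid the lens from the top camera in the last check, so I only saw it in the scene picture, apparently where it was. The robot passed only above it.
- **Robot:** It ended clear of everything, with the wrist force near zero.

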